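# Open the right cleaner jug's push-and-turn cap

### The job

See what is waiting in the rimmed steel wash tray: if it is the enamel scoop, open the tall round cleaner jug; if it is the glass tumbler, open the squat box-shaped one. The jugs have push-and-turn safety caps: press the cap down, keep it down while you give it about a quarter turn anticlockwise, then lift it off and finish still holding it in the gripper, level and still, 6 to 12 cm straight above where it sat on the neck; do not put it down or let go. Leave the other jug locked and everything else where it is.

Things in the scene. Friction and masses are not known exactly. Their poses are not given: they have to be found in the camera images.
- tall_jug: white plastic cleaner jug, round, 90 mm across, tapering to the neck from 108 mm up, on a round steel foot plate 124 mm across. Bolted down. Origin: centre of its underside on the counter, z up. The neck is on its axis; shoulder 135 mm above the counter, bare neck top at 159 mm. Two lugs on the neck (along its own +x and -x) hold the cap.
- squat_jug: white plastic cleaner jug, box-shaped, 90 mm (its x) by 112 mm (y), 66 mm high and then tapering to the neck, on a round steel foot plate 132 mm across. Bolted down. Origin: centre of its underside on the counter, z up. The neck is on its axis; shoulder 85 mm above the counter, bare neck top at 109 mm. Two lugs on the neck (along its own +x and -x) hold the cap.
- tall_cap: grey push-and-turn cap locked on the tall jug, 45 g: round, 58 mm across, flat top 28 mm up; across it along the cap's x axis an upright grip ridge 44 mm long, 14 mm thick, 28 to 50 mm above the origin. Origin: centre of the skirt's lower edge, 145 mm above the counter when locked; axes then as the jug's. From 50 to 130 degrees anticlockwise of locked it lifts straight off.
- squat_cap: grey push-and-turn cap locked on the squat jug, 45 g: round, 58 mm across, flat top 28 mm up; across it along the cap's x axis an upright grip ridge 44 mm long, 14 mm thick, 28 to 50 mm above the origin. Origin: centre of the skirt's lower edge, 95 mm above the counter when locked; axes then as the jug's. From 50 to 130 degrees anticlockwise of locked it lifts straight off.
- tall_spring (a joint): travel of the sprung disc under the tall jug's cap, m: 0 cap at rest, 0.005 clears the safety tooth, 0.008 stop, -0.002 cap off. Pressing takes about 4 N at first, 7.5 N at 0.005, 9.5 N at the stop. Hold it pressed while turning the cap anticlockwise (from above), at least for the first 45 degrees; unpressed or clockwise it is blocked after some 4 degrees.
- squat_spring (a joint): travel of the sprung disc under the squat jug's cap, m: 0 cap at rest, 0.005 clears the safety tooth, 0.008 stop, -0.002 cap off. Pressing takes about 4 N at first, 7.5 N at 0.005, 9.5 N at the stop. Hold it pressed while turning the cap anticlockwise (from above), at least for the first 45 degrees; unpressed or clockwise it is blocked after some 4 degrees.
- wash_tray: fixed steel wash tray, 160 mm (its x) by 200 mm (y), rim 22 mm high, beyond the jugs. Origin: centre of its underside. Exactly one of scoop and tumbler stands in it, with its origin less than 60 mm horizontally from the tray's
- drying_mat: fixed flat black rubber drying mat, 160 by 200 mm, 5 mm thick, no rim; the other of scoop and tumbler is on it. Origin: centre of its underside
- scoop: chipped white enamel scoop, bowl 66 mm across and 30 mm high with a handle, 150 mm long along its y axis. Origin: under its mid-length
- tumbler: green glass milkshake tumbler, upright, 76 mm across and 140 mm high. Origin: centre of its underside
- spoon0: stainless sundae spoon, 200 mm long, lying along its x axis between the jugs; not needed
- spoon1: the second such spoon; not needed
- sprinkles: glass jar with steel lid, 68 mm across and 110 mm high, to the right; origin: centre of its underside; not needed
- wafer_tin: plain metal tin, 100 mm across and 120 mm high, to the right; origin: centre of its underside; not needed
There are look-alikes about, which are no part of the job. What is shaped like the squat_cap but red is not meant. Leave any purple look-alike of the tall_jug alone.

How it is judged:
By the outcome, as a careful person would: the job done as asked, in the order asked, and still so for the second after the job is handed in, while the arm keeps its last pose, push and grip.
It also fails if it takes over 40 s, if anything falls off the work surface, if the arm or the gripper's body presses on something with over 40 N, if the wrist force passes 120 N, or if a joint passes its speed limit or range.

### The arm

A 6-joint arm with a two-finger parallel gripper is mounted at the origin on the work surface. World frame = base frame: x ahead of the robot, y to its left, z up, the work surface at z = 0. Lengths are in mm, angles in rad, forces in N, time in s.
With the tool pointing down it reaches from about 300 to 775 mm from the base axis. Payload 14.6 kg.
Tool frame: the origin (TCP) lies on the centre line of the jaws, within the pads' length; the fingertips stand ahead of it and the grasp point (between the pads) is the TCP (manip.tip_reach is the z of the fingertips in the tool frame, in mm); z points along the fingers, y is the direction in which the jaws open and shut (so a half turn about z gives the same grasp; the last joint's range is limited). The gripper opens to 94 mm and grips with 3 to 60 N. Pads are 16 mm wide; open, the fingers measure 119 mm over their backs; the gripper's body (75 mm by 177 mm) begins 78 mm behind the grasp point.
Start: joints at [1.243, 0.3, 1.521, -0, 1.321, -0.067], TCP at [141.817, 531.392, 224.446] pointing down, gripper open.
Joint ranges: [-3.03, 3.03], [-0.79, 2.21], [0.23, 2.52], [-1.04, 4.18], [0, 3.07], [-2.55, 2.55]. Speed limits (rad/s): [2.22, 2.22, 2.57, 3.14, 3.14, 3.14].

### API

Orientations are given as [roll, pitch, yaw] about the fixed x, y, z axes, in that order (R = Rz(yaw) Ry(pitch) Rx(roll)).
In Python, from cell import manip, camera, search_frame, masks_of, tip_of gives the robot as it stands.
- The arm moves only by the tool send_rows, never from a script. Its argument "plan" is a list of rows, each an object with "travel": the shift along the tool's x, y, z in mm, a list of three; "delta_rot": the turn, a rotation vector about the tool's x, y, z in degrees, a list of three; "fingers": the gripper's target within -1 to 1 (shut at 1, half-way at 0, fully open at -1). In form: [{"travel": [dx, dy, dz], "delta_rot": [wx, wy, wz], "fingers": fingers}, ...]. A call has 1 to 20 rows; each row shifts and turns the commanded pose from where the row before left it, along the tool's axes as they then stand; what a row does not reach is not made up. A row lasts 1/8 s, in which the tool goes at most 62.5 mm and 10.7 degrees, less where a joint would pass 70% of its speed; a pose out of reach is approached as far as the arm can. A call is refused whole if a number of a shift passes 62.5 or a number of a turn 10.7, either way. A call with a gripper value outside its range is refused whole. The fingers move at their own pace and stop on an object; "grip_force" is the grip in N (left out, the last holds). Time passes only in rows, so rows that do not move let the fingers close. It gives the time, the measured TCP pose, the force and the opening at its end, in the units of the state.
- manip.read_state(): the state, without advancing time (a new reading comes with each control period).
- camera(name): name is "side" or "top"; returns a dict with "color" (384x512x3 uint8, red, green, blue), "z_map" (384x512 float32, mm along the optical axis (not along the pixel's ray), 0 where there is no reading), "fov_y" (degrees; the focal length in pixels is half the picture's height over the tangent of half this angle, whatever the lens; pixels are square), "cx", "cy" (the principal point, pixels), "world_from_camera" (4x4, takes a point from camera to world coordinates). Camera axes: x right, y up, looking along -z (the intrinsics and any distortion apply to the point x, -y, -z); pixel columns grow to the right and rows downward; lengths in mm; the calibration is good to about 2 mm. A picture is of the moment at which its call begins.
- manip.sign_off(): hands the job in, once; it reports no verdict.
Trained networks look in the newest picture that a camera, given by its name, has taken for a name from the list of things; names that differ only in an ending like _2 or _b are one class to them, and where a whole thing is asked for, a point or a joint stands for the part that bears it (a point fixed in the world has none). Each returns a list of dicts, best first, with "confidence" (0 to 1); they miss things now and then, are a little off and sometimes report something else, mostly with a low value. They report only what shows in the picture. A call takes as long as a camera call. They do not tell look-alikes from the thing itself.
- search_frame(name, camera): "at" ([x, y, z] in mm, in the coordinates of the camera as it stood for that picture, good to about 4 mm: the middle of the surface that is visible of it).
- masks_of(name, camera): "region" (384x512 bool, what is visible of it).
- tip_of(name, camera): "at" ([x, y, z] in mm, in the coordinates of the camera as it stood for that picture, good to about 4 mm: a listed point, or the origin of a listed thing).
The state is a dict: "clock": time; "joints": joint angles; "qd": joint speeds; "effort": joint torques, N m; "eef_pos": TCP position; "eef_rot": TCP orientation; "wrist_force": force on the tool from outside, world axes, zero at the start; "moment": the same for the moment, N m; "finger_gap": finger opening in mm.
Only numpy, scipy, OpenCV 4.12 (cv2) and the standard library are available. Lean on these libraries where they do the work, as an engineer would, in place of code of your own. Each camera call takes 0.05 s, during which the arm holds its last target. There are 200 camera calls.

## Working session

There is one attempt and no reset: what is moved stays moved. The work goes in short steps, Python scripts to look and compute and a tool call to move; the robot and the scene stay as the last step left them, time stands still between calls to the robot, and variables do not carry over. Pictures are saved under pics/ and viewed, about 8 in all and at most 12, crops included, and the job is handed in when it is done.

Besides the shell and the picture viewer there is one more tool, called by a JSON object that holds its "api" and its "payload", one argument or row to a line. send_rows: Moves the arm, as the interface text tells. Its arguments: {"type":"object","properties":{"plan":{"type":"array"},"grip_force":{"type":"number"}},"required":["plan"]}

```bash
mkdir -p pics
cat > h.py <<'E'
import numpy as np, cv2
from cell import manip, camera, search_frame, masks_of, tip_of
def w(c,p): return (c["world_from_camera"]@np.r_[p,1])[:3]
def pix(c,p):
    f=192/np.tan(np.radians(c["fov_y"]/2)); q=np.linalg.inv(c["world_from_camera"])@np.r_[p,1]
    return c["cx"]+f*q[0]/-q[2], c["cy"]-f*q[1]/-q[2]
def cloud(c):
    f=192/np.tan(np.radians(c["fov_y"]/2)); v,u=np.mgrid[:384,:512]; z=c["z_map"]
    P=np.stack([(u-c["cx"])/f*z,-(v-c["cy"])/f*z,-z,np.ones_like(z)],-1)
    return (P@c["world_from_camera"].T)[...,:3]
E
python3 - <<'E'
from h import *
C={n:camera(n) for n in("side","top")}
print({k:v for k,v in C["top"].items() if k not in("color","z_map")}.keys(),manip.tip_reach)
for n,c in C.items():
    print(n,c["fov_y"],c["cx"],c["cy"],c["world_from_camera"].round(2).tolist())
    for t in "tall_jug squat_jug tall_cap squat_cap wash_tray drying_mat scoop tumbler".split():
        for d in tip_of(t,n)[:4]:
            p=w(c,d["at"]); print(n,t,round(d["confidence"],2),p.round(),np.round(pix(c,p)))
    cv2.imwrite(f"pics/{n}0.png",c["color"][:,:,::-1])
print(manip.read_state())
E
```

```text
dict_keys(['fov_y', 'cx', 'cy', 'world_from_camera']) 19.0
side 54.25965203082612 254.68632662453655 194.15905599727594 [[0.98, 0.13, -0.17, 349.77], [-0.21, 0.54, -0.82, -962.94], [-0.02, 0.83, 0.55, 689.25], [0.0, 0.0, 0.0, 1.0]]
side tall_jug 0.63 [526. 198.   2.] [238. 174.]
side tall_jug 0.39 [ 474. -169.   97.] [241. 214.]
side squat_jug 0.76 [ 475. -170.    1.] [243. 242.]
side tall_cap 0.81 [528. 194. 148.] [237. 138.]
side tall_cap 0.65 [ 748. -223.    2.] [342. 239.]
side squat_cap 0.81 [ 474. -171.   93.] [241. 216.]
side squat_cap 0.74 [ 294. -176.   -4.] [177. 254.]
side squat_cap 0.69 [339. -21.  -0.] [190. 218.]
side wash_tray 0.87 [ 750. -223.    4.] [343. 239.]
side drying_mat 0.77 [741. 216.  -1.] [293. 166.]
side drying_mat 0.51 [556. -17.   1.] [259. 207.]
side scoop 0.66 [731. 209.   9.] [291. 165.]
side tumbler 0.98 [ 732. -218.    4.] [336. 238.]
top 44.20131809772009 259.9800369308115 193.90969341867685 [[0.0, 1.0, -0.06, 456.87], [-1.0, 0.0, 0.01, -119.78], [0.01, 0.06, 1.0, 1441.17], [0.0, 0.0, 0.0, 1.0]]
top tall_jug 0.82 [521. 193.  -4.] [153. 199.]
top ta
[... 585 characters left out ...]
mbler 0.86 [ 729. -215.    1.] [287. 132.]
{'clock': 0.9, 'joints': array([ 1.24341521e+00,  2.99891894e-01,  1.52101101e+00,  5.24424417e-06,
        1.32067956e+00, -6.66036028e-02]), 'qd': array([ 0.00206479, -0.00221361, -0.0002939 , -0.00080173,  0.00046174,
       -0.00041808]), 'effort': array([ 1.09027791e-03, -5.31656706e+01, -3.52914727e+01,  7.08587514e-02,
        2.13121518e-02, -1.23599631e-05]), 'eef_pos': array([141.80817134, 531.3950337 , 224.44536912]), 'eef_rot': array([ 3.14158214e+00, -4.39116059e-06,  2.88081384e+00]), 'wrist_force': array([ 0.12913333,  0.20294372, -0.4042149 ]), 'moment': array([-0.00949839, -0.07287774,  0.02554367]), 'finger_gap': 93.90233636164452}
```

Run:
```python
import cv2
a=cv2.imread("pics/top0.png");b=cv2.imread("pics/side0.png")
cv2.imwrite("pics/top1.png",cv2.resize(a[80:330,80:400],None,fx=2.4,fy=2.4,interpolation=3))
cv2.imwrite("pics/side1.png",cv2.resize(b[110:310,130:400],None,fx=2.9,fy=2.9,interpolation=3))
```

```text
(no output)
```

View pics/top1.png

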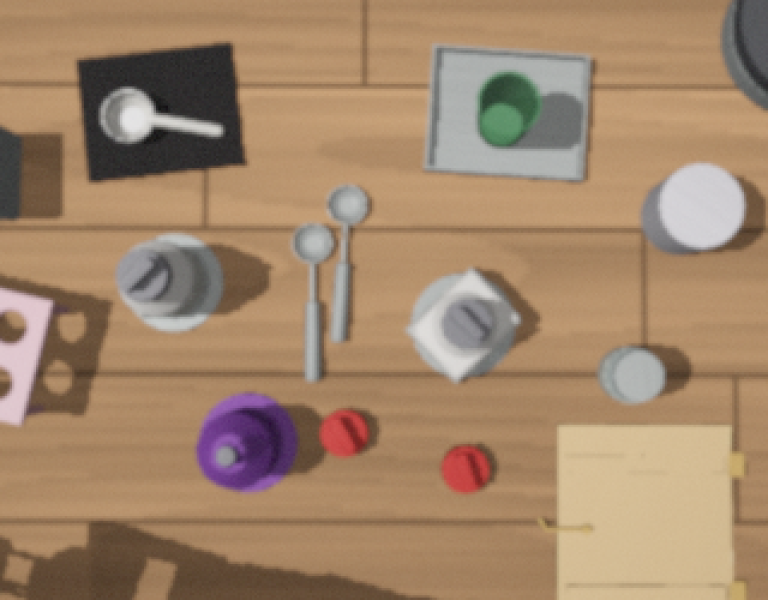

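View pics/side1.png

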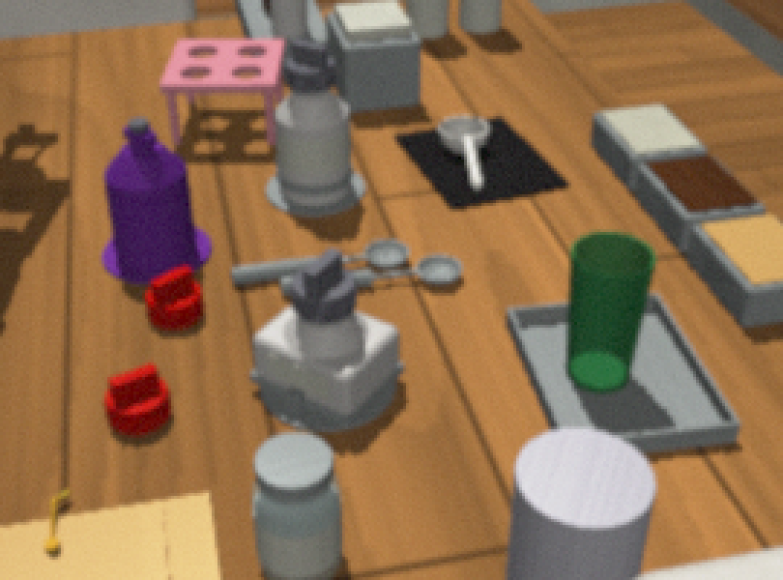

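The tray (top crop, 510,110) holds the green tumbler and the black mat holds the scoop, so the job is the squat box-shaped jug. The squat_cap candidates in the full top picture are the grey cap on the white box jug (274,214) and red ones at (274,274) and (224,259). The grey one fits, since the red ones are excluded. Next I'll measure it and confirm it in a crop.

Run:
```python
from h import *
for n in("top","side"):
    c=camera(n); P=cloud(c); D=np.linalg.norm(P[...,:2]-[475,-172],axis=-1)
    z=P[...,2]
    for lo,hi,R in((132,160,45),(112,132,45),(40,160,90)):
        m=(D<R)&(z>lo)&(z<hi); q=P[m]
        if len(q)<5: print(n,lo,len(q));continue
        r=cv2.minAreaRect(q[:,:2].astype(np.float32))
        e=np.linalg.eigh(np.cov(q[:,:2].T)); a=np.degrees(np.arctan2(e[1][1,1],e[1][0,1]))
        print(n,lo,len(q),q.mean(0).round(1),"z p50",np.median(q[:,2]).round(1),"rect",np.round(r[0],1),np.round(r[1],1),round(r[2],1),"pca",round(a,1))
    for d in tip_of("squat_cap",n)[:3]: print(w(c,d["at"]).round(1))
    u,v=map(int,pix(c,[475,-172,130]))
    cv2.imwrite(f"pics/{n}2.png",cv2.resize(c["color"][v-25:v+25,u-25:u+25,::-1],None,fx=8,fy=8,interpolation=cv2.INTER_CUBIC)); print(u,v)
a=np.hstack([cv2.imread("pics/top2.png"),cv2.imread("pics/side2.png")]);cv2.imwrite("pics/both2.png",a)
```

```text
top 132 86 [ 474.5 -170.6  144.4] z p50 144.2 rect [ 474.6 -169.8] [42.8 14. ] 45.2 pca -136.7
top 112 255 [ 475.1 -169.8  122.5] z p50 122.5 rect [ 475.7 -171.4] [56.  55.9] 89.8 pca 134.0
top 40 1178 [ 474.6 -169.1   84. ] z p50 68.1 rect [ 475.1 -169.6] [ 91.4 111.6] 45.1 pca 134.0
[ 477.5 -171.8   93.4]
[ 292.1 -176.5   -4.5]
[342.9 -26.8  -0.5]
274 214
side 132 107 [ 473.3 -176.7  141. ] z p50 142.8 rect [ 473.8 -173.8] [44.4 14.8] 43.4 pca -139.6
side 112 225 [ 473.7 -185.3  121.6] z p50 122.2 rect [ 473.1 -179.7] [46.6 58.1] 80.6 pca -176.7
side 40 1448 [ 471.5 -193.9   81.5] z p50 67.7 rect [ 473.7 -175.5] [ 90.9 112.8] 45.6 pca 160.9
[ 2.926e+02 -1.755e+02  1.000e-01]
[ 474.8 -173.5   94.4]
241 204
```

View pics/both2.png

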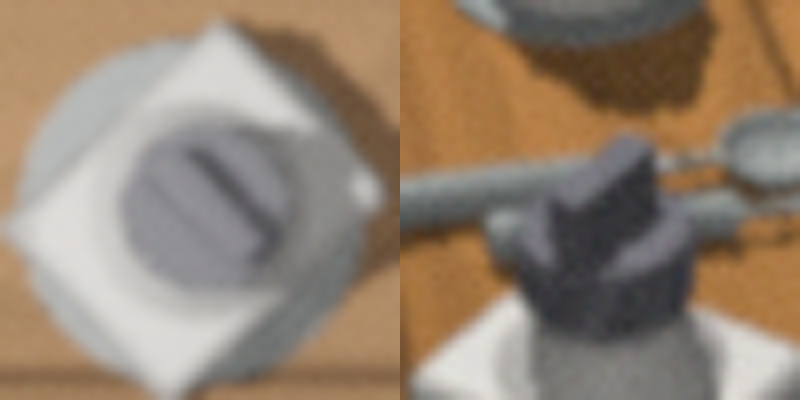

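Both views confirm it: a grey ridged cap on the white box jug, top pixel (274,214). The axis is near (474.5,-172) and the ridge runs along +45°. Next: turn and raise, then go over it.

{"api": "send_rows", "payload": {
  "plan": [
    {"travel": [0, 0, -3], "delta_rot": [0, 0, 10], "fingers": -1},
    {"travel": [0, 0, -3], "delta_rot": [0, 0, 10], "fingers": -1},
    {"travel": [0, 0, -3], "delta_rot": [0, 0, 10], "fingers": -1},
    {"travel": [0, 0, -3], "delta_rot": [0, 0, 10], "fingers": -1},
    {"travel": [0, 0, -3], "delta_rot": [0, 0, 10], "fingers": -1},
    {"travel": [0, 0, -3], "delta_rot": [0, 0, 10], "fingers": -1},
    {"travel": [0, 0, -3], "delta_rot": [0, 0, 10], "fingers": -1},
    {"travel": [0, 0, -3], "delta_rot": [0, 0, 10], "fingers": -1},
    {"travel": [0, 0, -3], "delta_rot": [0, 0, 10], "fingers": -1},
    {"travel": [0, 0, -3], "delta_rot": [0, 0, 10], "fingers": -1},
    {"travel": [0, 0, -3], "delta_rot": [0, 0, 10], "fingers": -1},
    {"travel": [0, 0, -3], "delta_rot": [0, 0, 10], "fingers": -1}
  ]
}}

```text
clock: 2.6
eef_pos: [141.8, 531.4, 260.6]
eef_rot: [3.142, -0.0, 0.781]
wrist_force: [-0.6, 0.0, 0.4]
finger_gap: 94.0
```

{"api": "send_rows", "payload": {
  "plan": [
    {"travel": [-17.5, 48.8, 0], "delta_rot": [0, 0, 0], "fingers": -0.3},
    {"travel": [-17.5, 48.8, 0], "delta_rot": [0, 0, 0], "fingers": -0.3},
    {"travel": [-17.5, 48.8, 0], "delta_rot": [0, 0, 0], "fingers": -0.3},
    {"travel": [-17.5, 48.8, 0], "delta_rot": [0, 0, 0], "fingers": -0.3},
    {"travel": [-17.5, 48.8, 0], "delta_rot": [0, 0, 0], "fingers": -0.3},
    {"travel": [-17.5, 48.8, 0], "delta_rot": [0, 0, 0], "fingers": -0.3},
    {"travel": [-17.5, 48.8, 0], "delta_rot": [0, 0, 0], "fingers": -0.3},
    {"travel": [-17.5, 48.8, 0], "delta_rot": [0, 0, 0], "fingers": -0.3},
    {"travel": [-17.5, 48.8, 0], "delta_rot": [0, 0, 0], "fingers": -0.3},
    {"travel": [-17.5, 48.8, 0], "delta_rot": [0, 0, 0], "fingers": -0.3},
    {"travel": [-17.5, 48.8, 0], "delta_rot": [0, 0, 0], "fingers": -0.3},
    {"travel": [-17.5, 48.8, 0], "delta_rot": [0, 0, 0], "fingers": -0.3},
    {"travel": [-17.5, 48.8, 0], "delta_rot": [0, 0, 0], "fingers": -0.3},
    {"travel": [-17.5, 48.8, 0], "delta_rot": [0, 0, 0], "fingers": -0.3},
    {"travel": [-17.5, 48.8, 0], "delta_rot": [0, 0, 0], "fingers": -0.3},
    {"travel": [0, 0, 0], "delta_rot": [0, 0, 0], "fingers": -0.3}
  ]
}}

```text
clock: 4.6
eef_pos: [474.9, -173.8, 259.6]
eef_rot: [-3.14, 0.001, 0.784]
wrist_force: [0.9, -0.2, -0.5]
finger_gap: 61.1
```

{"api": "send_rows", "payload": {
  "plan": [
    {"travel": [0.9, -1.6, -0.0], "delta_rot": [0, 0, 0], "fingers": 0.2},
    {"travel": [0, 0, 30], "delta_rot": [0, 0, 0], "fingers": 0.3},
    {"travel": [0, 0, 30], "delta_rot": [0, 0, 0], "fingers": 0.3},
    {"travel": [0, 0, 25], "delta_rot": [0, 0, 0], "fingers": 0.3},
    {"travel": [0, 0, 20], "delta_rot": [0, 0, 0], "fingers": 0.3},
    {"travel": [0, 0, 8], "delta_rot": [0, 0, 0], "fingers": 0.3},
    {"travel": [0, 0, 0], "delta_rot": [0, 0, 0], "fingers": 0.3}
  ]
}}

```text
clock: 5.48
eef_pos: [474.0, -169.1, 147.8]
eef_rot: [3.141, -0.0, 0.787]
wrist_force: [0.0, -0.5, 0.7]
finger_gap: 32.6
```

Run:
```python
from h import *
c=camera("side"); P=cloud(c)
print(manip.read_state()["wrist_force"].round(1))
u,v=map(int,pix(c,[475,-172,140]))
cv2.imwrite("pics/s3.png",cv2.resize(c["color"][v-40:v+40,u-40:u+40,::-1],None,fx=7,fy=7,interpolation=cv2.INTER_CUBIC))
```

```text
[ 1.4  0.  -0.6]
```

View pics/s3.png

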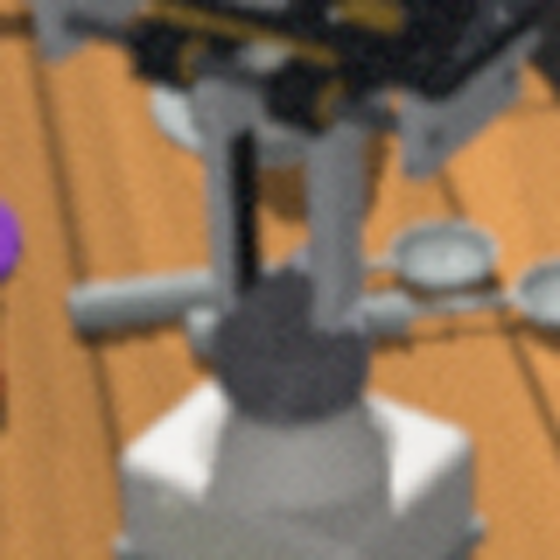

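The side crop shows the jaws either side of the ridge (ridge top ~290,290), with the tips just above the cap top. I'll centre on the ridge and close.

{"api": "send_rows", "payload": {
  "plan": [
    {"travel": [-1.5, 1.9, 3], "delta_rot": [0, 0, 0], "fingers": 0.3},
    {"travel": [0, 0, 0], "delta_rot": [0, 0, 0], "fingers": 0.6},
    {"travel": [0, 0, 0], "delta_rot": [0, 0, 0], "fingers": 1},
    {"travel": [0, 0, 0], "delta_rot": [0, 0, 0], "fingers": 1},
    {"travel": [0, 0, 0], "delta_rot": [0, 0, 0], "fingers": 1},
    {"travel": [0, 0, 0], "delta_rot": [0, 0, 0], "fingers": 1}
  ],
  "grip_force": 25
}}

```text
clock: 6.28
eef_pos: [474.3, -172.2, 144.6]
eef_rot: [3.141, -0.0, 0.786]
wrist_force: [-1.5, -0.0, 2.5]
finger_gap: 14.0
```

Run:
```python
from h import *
s=manip.read_state(); print({k:np.round(s[k],3) for k in("clock","eef_pos","eef_rot","wrist_force","moment","finger_gap")})
```

```text
{'clock': np.float64(6.275), 'eef_pos': array([ 474.336, -172.19 ,  144.615]), 'eef_rot': array([ 3.141, -0.   ,  0.786]), 'wrist_force': array([-1.544, -0.009,  2.484]), 'moment': array([-0.068,  0.334,  0.031]), 'finger_gap': np.float64(14.034)}
```

{"api": "send_rows", "payload": {
  "plan": [
    {"travel": [0, 0, 0], "delta_rot": [0, 0, 0], "fingers": 1},
    {"travel": [0, 0, 2], "delta_rot": [0, 0, 0], "fingers": 1},
    {"travel": [0, 0, 2], "delta_rot": [0, 0, 0], "fingers": 1},
    {"travel": [0, 0, 2], "delta_rot": [0, 0, 0], "fingers": 1},
    {"travel": [0, 0, 1], "delta_rot": [0, 0, 0], "fingers": 1},
    {"travel": [0, 0, 0], "delta_rot": [0, 0, 0], "fingers": 1}
  ],
  "grip_force": 45
}}

```text
clock: 7.02
eef_pos: [474.4, -172.2, 137.7]
eef_rot: [3.141, -0.0, 0.786]
wrist_force: [-2.5, 0.6, 8.3]
finger_gap: 13.1
```

{"api": "send_rows", "payload": {
  "plan": [
    {"travel": [0, 0, 1.2], "delta_rot": [0, 0, 0], "fingers": 1},
    {"travel": [0, 0, 0], "delta_rot": [0, 0, -5], "fingers": 1},
    {"travel": [0, 0, 0], "delta_rot": [0, 0, -6], "fingers": 1},
    {"travel": [0, 0, 0], "delta_rot": [0, 0, -6], "fingers": 1},
    {"travel": [0, 0, 0], "delta_rot": [0, 0, 0], "fingers": 1}
  ]
}}

```text
clock: 7.65
eef_pos: [474.9, -172.3, 136.9]
eef_rot: [3.14, -0.0, 1.085]
wrist_force: [0.6, 0.3, 8.9]
finger_gap: 13.6
```

Run:
```python
from h import *
s=manip.read_state(); print({k:np.round(s[k],3) for k in("clock","eef_pos","eef_rot","wrist_force","moment","finger_gap")})
```

```text
{'clock': np.float64(7.65), 'eef_pos': array([ 474.885, -172.313,  136.865]), 'eef_rot': array([ 3.14 , -0.   ,  1.085]), 'wrist_force': array([0.564, 0.323, 8.871]), 'moment': array([-0.034,  0.083,  0.052]), 'finger_gap': np.float64(13.586)}
```

The moment stays low and the cap is turning with the tool. I'll continue to about 90°.

{"api": "send_rows", "payload": {
  "plan": [
    {"travel": [0, 0, 0], "delta_rot": [0, 0, -8], "fingers": 1},
    {"travel": [0, 0, 0], "delta_rot": [0, 0, -8], "fingers": 1},
    {"travel": [0, 0, 0], "delta_rot": [0, 0, -8], "fingers": 1},
    {"travel": [0, 0, 0], "delta_rot": [0, 0, -8], "fingers": 1},
    {"travel": [0, 0, 0], "delta_rot": [0, 0, -8], "fingers": 1},
    {"travel": [0, 0, 0], "delta_rot": [0, 0, -8], "fingers": 1},
    {"travel": [0, 0, 0], "delta_rot": [0, 0, -8], "fingers": 1},
    {"travel": [0, 0, 0], "delta_rot": [0, 0, -8], "fingers": 1},
    {"travel": [0, 0, 0], "delta_rot": [0, 0, -8], "fingers": 1},
    {"travel": [0, 0, 0], "delta_rot": [0, 0, 0], "fingers": 1}
  ]
}}

```text
clock: 8.9
eef_pos: [474.9, -172.3, 136.9]
eef_rot: [3.141, 0.002, 2.342]
wrist_force: [0.1, 0.5, 8.4]
finger_gap: 13.3
```

Run:
```python
from h import *
s=manip.read_state(); print({k:np.round(s[k],3) for k in("clock","eef_pos","eef_rot","wrist_force","moment","finger_gap")})
c=camera("side")
u,v=map(int,pix(c,[475,-172,130]))
cv2.imwrite("pics/s4.png",cv2.resize(c["color"][v-30:v+30,u-30:u+30,::-1],None,fx=8,fy=8,interpolation=cv2.INTER_CUBIC))
```

```text
{'clock': np.float64(8.9), 'eef_pos': array([ 474.902, -172.291,  136.863]), 'eef_rot': array([3.141e+00, 2.000e-03, 2.342e+00]), 'wrist_force': array([0.086, 0.549, 8.374]), 'moment': array([ 0.015,  0.002, -0.017]), 'finger_gap': np.float64(13.341)}
```

View pics/s4.png

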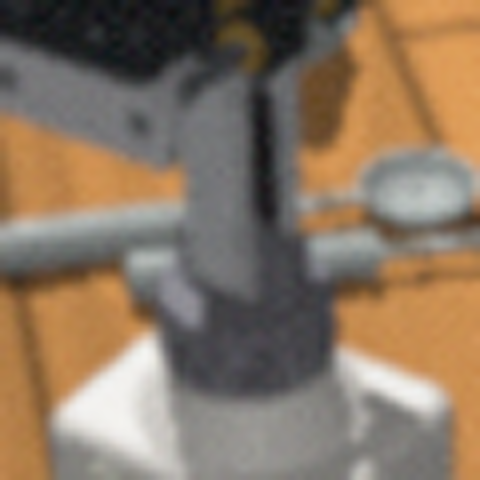

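The view shows the cap (240,340) pressed down and the fingers turned a quarter turn about the axis. I'll lift slowly first.

{"api": "send_rows", "payload": {
  "plan": [
    {"travel": [0, 0, -4], "delta_rot": [0, 0, 0], "fingers": 1},
    {"travel": [0, 0, -4], "delta_rot": [0, 0, 0], "fingers": 1},
    {"travel": [0, 0, -4], "delta_rot": [0, 0, 0], "fingers": 1},
    {"travel": [0, 0, 0], "delta_rot": [0, 0, 0], "fingers": 1}
  ]
}}

```text
clock: 9.45
eef_pos: [474.1, -172.0, 148.0]
eef_rot: [-3.141, -0.001, 2.34]
wrist_force: [-0.3, 1.7, -0.1]
finger_gap: 13.8
```

{"api": "send_rows", "payload": {
  "plan": [
    {"travel": [0, 0, -8], "delta_rot": [0, 0, 0], "fingers": 1},
    {"travel": [0, 0, -12], "delta_rot": [0, 0, 0], "fingers": 1},
    {"travel": [0, 0, -14], "delta_rot": [0, 0, 0], "fingers": 1},
    {"travel": [0, 0, -14], "delta_rot": [0, 0, 0], "fingers": 1},
    {"travel": [0, 0, -14], "delta_rot": [0, 0, 0], "fingers": 1},
    {"travel": [0, 0, -12], "delta_rot": [0, 0, 0], "fingers": 1},
    {"travel": [0, 0, -8], "delta_rot": [0, 0, 0], "fingers": 1},
    {"travel": [0, 0, -3], "delta_rot": [0, 0, 0], "fingers": 1},
    {"travel": [0, 0, 0], "delta_rot": [0, 0, 0], "fingers": 1},
    {"travel": [0, 0, 0], "delta_rot": [0, 0, 0], "fingers": 1},
    {"travel": [0, 0, 0], "delta_rot": [0, 0, 0], "fingers": 1}
  ]
}}

```text
clock: 10.82
eef_pos: [474.2, -172.1, 233.0]
eef_rot: [-3.141, -0.001, 2.34]
wrist_force: [0.7, 0.0, -0.5]
finger_gap: 13.9
```

Run:
```python
from h import *
s=manip.read_state(); print({k:np.round(s[k],3) for k in("clock","eef_pos","eef_rot","wrist_force","moment","finger_gap","qd")})
c=camera("side")
for d in tip_of("squat_cap","side")[:3]: print(d["confidence"],w(c,d["at"]).round(1))
u,v=map(int,pix(c,[475,-172,160]))
cv2.imwrite("pics/s5.png",cv2.resize(c["color"][v-50:v+60,u-50:u+60,::-1],None,fx=5,fy=5,interpolation=cv2.INTER_CUBIC))
```

```text
{'clock': np.float64(10.825), 'eef_pos': array([ 474.224, -172.079,  232.958]), 'eef_rot': array([-3.141e+00, -1.000e-03,  2.340e+00]), 'wrist_force': array([ 0.723,  0.005, -0.549]), 'moment': array([-0.009,  0.032, -0.028]), 'finger_gap': np.float64(13.872), 'qd': array([ 0.   , -0.002, -0.001, -0.001,  0.002, -0.   ])}
0.89 [ 470.7 -172.2  185.7]
0.87 [ 2.925e+02 -1.793e+02  2.000e-01]
0.52 [340.5 -19.6   1.1]
```

View pics/s5.png

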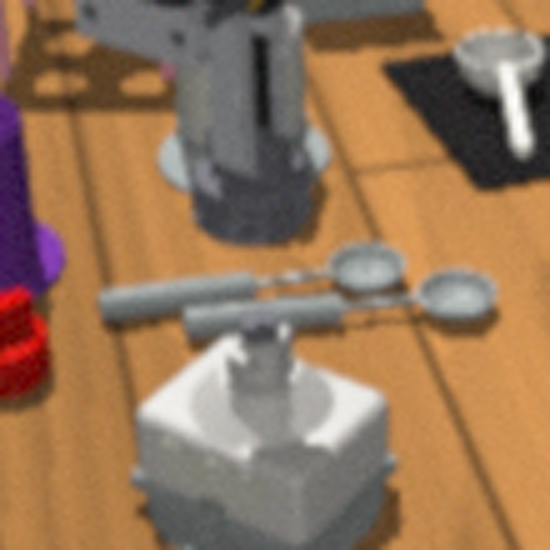

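The cap (255,200) is off and held level about 9 cm above the bare neck (262,360). Handing in.

```bash
python3 -c "
from cell import manip; print(manip.sign_off())"
```

```text
the job is handed in; nothing more can be done
None
```

The wash tray held the green glass tumbler, so I opened the squat box-shaped jug. I pressed its grey cap down by about 7 mm (8 to 9 N) and turned it about 89° anticlockwise while it was pressed. I then lifted it straight up and handed the job in with the cap still gripped.

- **Cap position:** the last camera check put its origin at z ≈ 186 mm, about 9 cm above where it sat. The network's x was about 4 mm off the neck axis, which is within its error. The measured tool position was within about 1 mm of my estimate of the axis.
- **Grip:** the cap was level, joint speeds were near zero, and the fingers were at 13.9 mm on the 14 mm ridge with 45 N grip.
- **Limits:** the force readings I took reached about 9 N at most, and the robot's clock was at about 11 s of the 40 s.
- **Everything else:** I touched nothing but the cap. The last picture shows the spoons, the scoop and one red look-alike cap in place. The tall jug and the tumbler were not in that crop, so I did not look at them again after the lift.

No check failed.

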